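Set the pot filler

TASK

Get the tap ready to fill the tall round pot: with light pushes of a fingertip, swing the tap's spout round until its mouth is over the pot, well inside the rim, and only then push the tap's lever towards the robot, all the way to its stop, to open the water. Leave the pot and everything else on the bench where it stands; nothing is to be picked up or moved.

Things in the scene. Friction and masses are not known exactly. Their poses are not given: they have to be found in the camera images.
- tap: Fixed steel pot-filling tap: a ledge 70 x 400 x 45 mm high (long side along y, running from y = -100 to +300 mm) carrying two upright pillars. The origin is on the bench under the spout's pillar; its -x faces the robot roughly, +y is to the robot's left, z up. The spout's pillar is at x = y = 0, the lever's pillar at y = +240 mm; both are 42 mm across at most, and their turning caps end 207 mm above the bench. Nothing on the tap is higher than that.
- spout_pivot (a point): Point on the spout's vertical turning axis, 190 mm above the bench, at the height of the spout tube's centreline.
- spout_mouth (a point): Centre of the downturned mouth of the spout, 143 mm above the bench and 200 mm horizontally from the turning axis. The spout is a level round steel tube 18 mm thick, centreline 190 mm above the bench, straight from the pivot to the mouth, where it turns down. It can be pushed sideways anywhere along the tube.
- spout (a joint): Swivel angle of the spout, rad, -1.3 to 1.3. 0: the spout points along the tap's -x. Growing turns it anticlockwise seen from above (the mouth goes to the robot's right, the tap's -y). It has light friction (about 0.25 N m, some 2 N at 140 mm from the axis), stops when the push ends and stays where it is left.
- lever_pivot (a point): Point on the lever's vertical turning axis, 190 mm above the bench, at the height of the lever's centreline.
- lever_tip (a point): Outer end of the lever, 100 mm from its axis. The lever is a level round bar 190 mm above the bench, 12 mm thick and 18 mm thick over its outer 38 mm (black grip).
- lever (a joint): Lever angle, rad, 0 (shut) to 1.22 (fully open, against a hard stop). Shut, it points to the robot's left and a little forward, 70 degrees from the tap's -x; growing turns it anticlockwise seen from above, its tip coming towards the robot, and fully open it points along the tap's -x. Light friction (about 0.2 N m); it stays where it is left.
- pot: The pot to fill: tall round open steel pot, 110 mm across the rim, 100 mm high, with two small loop handles near the rim on its +y and -y sides (178 mm over both), loose on the bench. Origin at the centre of its underside, z up. It stands at one of three places in front of the tap, about 200 mm from the spout's axis; the bowl and the tin stand at the other two.
- bowl: Shallow round steel bowl, 124 mm across, 45 mm high, loose; leave alone. Origin at the centre of its underside.
- tin: Open rectangular steel tin, 100 x 80 x 55 mm high, loose; leave alone. Origin at the centre of its underside.
- twine: Cone of twine, 68 mm across the foot, 90 mm high, loose; leave alone. Origin at the centre of its underside.
- spoon: Wooden spoon lying on the bench, handle towards its -x; leave alone.
Not all that is in view belongs to the job. Leave any blue or turquoise look-alike of the pot alone.

How it is judged:
On the way, in this order (a step that is already met when the one before it is completed fails the run):
1. the spout's mouth is over the pot while the lever is still shut (horizontal distance between spout_mouth and pot below 0.033 m and value of joint lever below 0.3 rad), for 0.3 s.
2. the lever is turned fully open, with the mouth over the pot (horizontal distance between spout_mouth and pot below 0.033 m and value of joint lever above 1.08 rad), for 0.2 s.
At the end, for the whole second after the job is handed in: The spout's mouth is within 33 mm (horizontally) of the pot's centre and at rest, the lever is open past 1.08 rad (stop at 1.22), and the pot, bowl, tin, twine and spoon are within 20 mm of where they stood (all of step 2 and velocity of joint spout between -0.05 and 0.05 rad/s and not (distance of pot from where it was at the start of the episode above 0.02 m) and not (distance of bowl from where it was at the start of the episode above 0.02 m) and not (distance of tin from where it was at the start of the episode above 0.02 m) and not (distance of twine from where it was at the start of the episode above 0.02 m) and not (distance of spoon from where it was at the start of the episode above 0.02 m)); the robot touches nothing.
It fails at once if the water is opened while the mouth is not over the pot (lever past 0.4 rad with the mouth more than 42 mm from the pot's centre) (value of joint lever above 0.4 rad and horizontal distance between spout_mouth and pot above 0.042 m).
It fails at once if the pot or another thing on the bench is lifted, carried or pushed more than 20 mm (distance of any of pot, bowl, tin, twine, spoon from where it was at the start of the episode above 0.02 m).
It fails at once if the fingers press or squeeze harder than 45 N (a light push needs 2 to 3 N) (contact force between the fingers and anything else above 45 N).
It also fails if it takes over 58 s, if anything falls off the work surface, if the arm or the gripper's body presses on something with over 40 N, if the wrist force passes 120 N, or if a joint passes its speed limit or range.

ROBOT

A 6-joint arm with a two-finger parallel gripper is mounted at the origin on the work surface. World frame = base frame: x ahead of the robot, y to its left, z up, the work surface at z = 0. Lengths are in m, angles in rad, forces in N, time in s.
With the tool pointing down it reaches from about 0.2 to 0.875 m from the base axis. Payload 3.4 kg.
Tool frame: the origin (TCP) lies at the very end of the fingers, on their centre line; the grasp point (between the pads) lies bot.hold_point_z behind it (bot.hold_point_z is the distance from the TCP to the grasp point, in m); z points along the fingers, x is the direction in which the jaws open and shut, and the axes are right-handed (so a half turn about z gives the same grasp; the last joint's range is limited). The gripper opens to 94 mm and grips with 3 to 60 N. Pads are 16 mm wide; open, the fingers measure 119 mm over their backs; the gripper's body (75 mm by 177 mm) begins 78 mm behind the grasp point.
Start: joints at [-1.271, 0.276, 1.505, -0, 1.361, -0.121], TCP at [0.235, -0.525, 0.205] pointing down, gripper open.
Joint ranges: [-2.89, 2.89], [-0.75, 2.08], [0.22, 2.7], [-1.18, 4.32], [0.11, 2.71], [-2.7, 2.7]. Speed limits (rad/s): [2.57, 2.57, 3.14, 3.14, 3.14, 3.14].

INTERFACE

Orientations are given as a unit quaternion [w, x, y, z].
In Python, from station import bot, eyes gives the robot as it stands.
- The arm moves only by the tool send_rows, never from a script. Its argument "commands" is a list that holds one entry, the list of rows, each a list of 5 numbers: the shift along the tool's x, y, z in m, then the turn about the tool's z in rad, then the opening, from 0 (shut) to 1 (fully open). A call has 1 to 20 rows; each row is the pose to reach, as a shift and turn from the pose commanded when the call began, along the tool's axes at that moment; what a row does not reach only later rows make up. A row lasts 1/10 s, in which the tool goes at most 50 mm and 8.59 degrees, less where a joint would pass 70% of its speed; a pose out of reach is approached as far as the arm can. A call with a gripper value outside its range is refused whole. The fingers move at their own pace and stop on an object; "force" is the grip in N (left out, the last holds). Time passes only in rows, so rows that repeat a pose let the fingers close. It gives the time, the measured TCP pose, the force and the opening at its end, in the units of the state.
- bot.state(): the state, without advancing time (a new reading comes with each control period).
- eyes.snapshot(name): name is "side" or "top"; returns a dict with "img" (480x640x3 uint8, blue, green, red), "intrinsics" (3x3 intrinsics, pixels), "k1" (the pictures are not rectified: a ray, as slopes to the right and down, at radius r is drawn at 1 + k1 r^2 times it, then the intrinsics apply), "R" (3x3) and "t" (3): a world point X has camera coordinates R X + t. Camera axes: x right, y down, z forward; pixel columns grow to the right and rows downward; lengths in m; the calibration is good to about 2 mm. A picture is of the moment at which its call begins. There is no depth.
- bot.finish_job(): hands the job in, once; it reports no verdict.
Trained networks look in the newest picture that a camera, given by its name, has taken for a name from the list of things; names that differ only in an ending like _2 or _b are one class to them, and where a whole thing is asked for, a point or a joint stands for the part that bears it (a point fixed in the world has none). Each returns a list of dicts, best first, with "score" (0 to 1); they miss things now and then, are a little off and sometimes report something else, mostly with a low value. They report only what shows in the picture. A call takes as long as a camera call. They do not tell look-alikes from the thing itself.
- eyes.boxes_of(camera, name): "position" ([x, y, z] in m, in world coordinates, good to about 4 mm: the middle of the surface that is visible of it).
- eyes.trace(camera, name): "region" (480x640 bool, what is visible of it).
- eyes.spot_point(camera, name): "position" ([x, y, z] in m, in world coordinates, good to about 4 mm: a listed point, or the origin of a listed thing).
The state is a dict: "t": time; "qpos": joint angles; "joint_vel": joint speeds; "joint_efforts": joint torques, N m; "eef_pos": TCP position; "eef_rot": TCP orientation; "contact_force": force on the tool from outside, world axes, zero at the start; "moment": the same for the moment, N m; "gripper_width": opening from 0.0 (shut) to 1.0 (fully open).
Only numpy, scipy, OpenCV 4.12 (cv2) and the standard library are available. Lean on these libraries where they do the work, as an engineer would, in place of code of your own. Each camera call takes 0.05 s, during which the arm holds its last target.

## Working session

There is one attempt and no reset: what is moved stays moved. The work goes in short steps, Python scripts to look and compute and a tool call to move; the robot and the scene stay as the last step left them, time stands still between calls to the robot, and variables do not carry over. Pictures are saved under pics/ and viewed, and the job is handed in when it is done.

Besides the shell and the picture viewer there is one more tool, called after "Request:" as name(argument=value, ...) on one line, values as JSON. send_rows: Moves the arm, as the interface text tells. Its arguments: {"type":"object","properties":{"commands":{"type":"array"},"force":{"type":"number"}},"required":["commands"]}

```bash
mkdir -p pics; ls; python3 - <<'E'
from station import bot, eyes
import cv2
for c in ["top","side"]:
    s=eyes.snapshot(c); cv2.imwrite(f"pics/{c}0.png",s["img"])
    for n in ["spout_pivot","spout_mouth","lever_pivot","lever_tip","pot","bowl","tin","twine","spoon","tap"]:
        for d in eyes.spot_point(c,n)[:3]: print(c,n,[round(float(v),3) for v in d["position"]],round(d["score"],2))
s=bot.state(); print(s["t"],s["eef_pos"],s["eef_rot"],s["contact_force"],s["gripper_width"],bot.hold_point_z)
E
```

```text
pics
top spout_pivot [0.621, -0.138, 0.192] 0.86
top spout_mouth [0.439, -0.045, 0.142] 0.9
top lever_pivot [0.608, 0.108, 0.192] 0.96
top lever_tip [0.571, 0.194, 0.19] 0.71
top lever_tip [0.419, -0.143, 0.001] 0.69
top pot [0.417, -0.143, 0.002] 0.94
top pot [0.217, -0.312, -0.001] 0.77
top pot [0.79, -0.105, -0.0] 0.69
top bowl [0.492, 0.019, -0.003] 0.78
top tin [0.491, -0.307, 0.003] 0.88
top tin [0.451, 0.164, -0.002] 0.17
top twine [0.448, 0.167, -0.003] 0.91
top spoon [0.543, -0.458, -0.001] 0.75
top tap [0.618, -0.137, 0.001] 0.71
side spout_pivot [0.621, -0.132, 0.193] 0.78
side spout_pivot [0.42, -0.148, -0.001] 0.44
side spout_pivot [0.619, -0.135, 0.001] 0.34
side spout_mouth [0.439, -0.046, 0.141] 0.83
side spout_mouth [0.614, -0.133, 0.006] 0.65
side lever_pivot [0.605, 0.106, 0.19] 0.9
side lever_tip [0.571, 0.2, 0.189] 0.83
side pot [0.416, -0.148, -0.003] 0.94
side pot [0.786, -0.105, -0.001] 0.82
side pot [0.218, -0.309, -0.003] 0.72
side bowl [0.544, -0.46, 0.002] 0.71
side bowl [0.492, 0.023, 0.001] 0.62
side bowl [0.418, -0.145, -0.002] 0.57
side tin [0.486, -0.302, -0.001] 0.59
side twine [0.451, 0.165, 0.001] 0.78
side twine [0.615, -0.135, 0.004] 0.45
side spoon [0.546, -0.462, 0.001] 0.73
side tap [0.616, -0.137, 0.002] 0.97
1.1 [ 0.23486492 -0.52487803  0.20549332] [ 4.32041586e-05  8.39183848e-01 -5.43847834e-01  3.86675309e-05] [-0.07176594 -1.07646847  0.12866012] 1.0002974464709755 0.0188
```

View pics/top0.png

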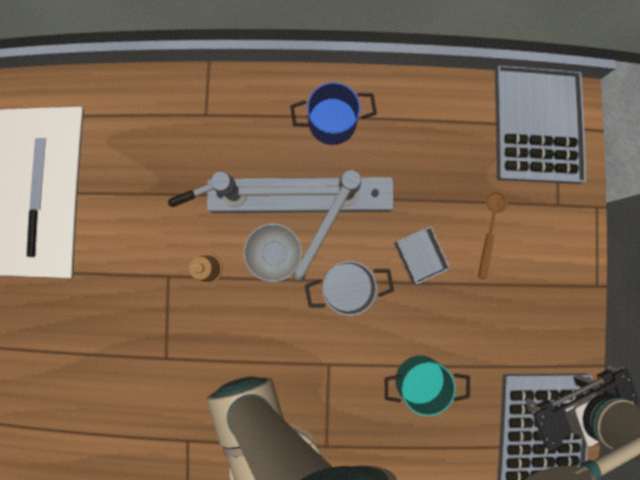

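View pics/side0.png

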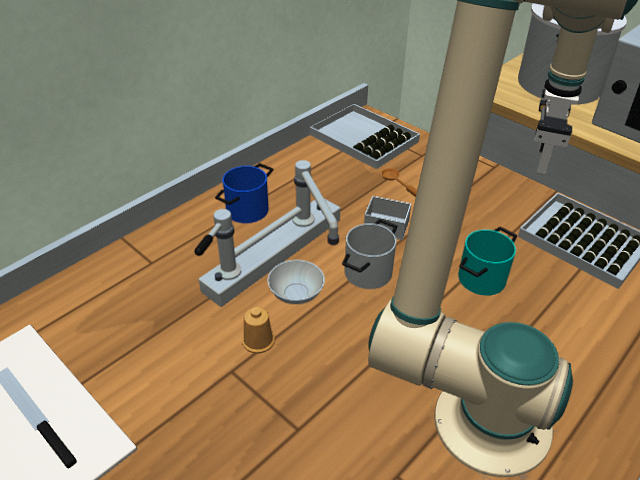

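```bash
python3 - <<'E'
import cv2
a=cv2.imread("pics/top0.png")[90:420,200:500]
cv2.imwrite("pics/crop.png",cv2.resize(a,None,fx=1.8,fy=1.8,interpolation=cv2.INTER_CUBIC))
E
```

```text
(no output)
```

View pics/crop.png

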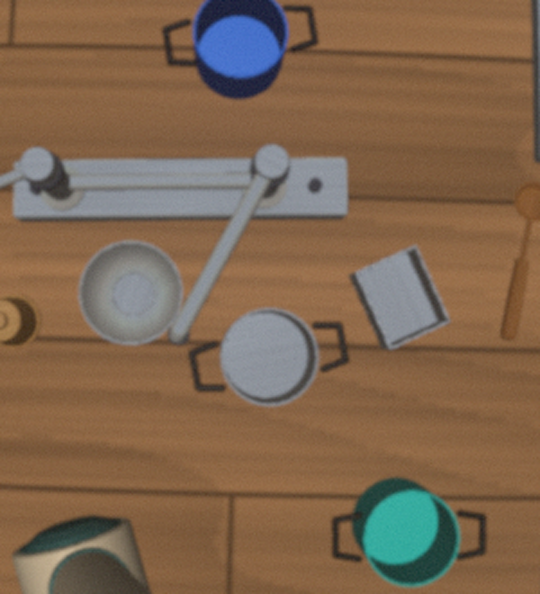

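Pot candidates in the top view: grey steel pot (348,288), blue pot (333,112) and turquoise pot (426,385). The grey steel one in front of the tap, with two loop handles, fits the description. The other two are the look-alikes. The spout mouth, at (300,276), has to swing about 0.5 rad towards −y. I'll raise the tool, shut the fingers and go to the spout's +y side.

Request:
send_rows(commands=[[[0,0,-0.03,0,0],[0,0,-0.06,0,0],[0,0,-0.08,0.05,0],[-0.023,-0.03,-0.08,0.1,0],[-0.046,-0.06,-0.08,0.15,0],[-0.069,-0.09,-0.08,0.2,0],[-0.092,-0.12,-0.08,0.25,0],[-0.115,-0.15,-0.08,0.3,0],[-0.138,-0.18,-0.08,0.35,0],[-0.161,-0.21,-0.08,0.4,0],[-0.184,-0.24,-0.08,0.42,0],[-0.207,-0.27,-0.08,0.42,0],[-0.23,-0.3,-0.08,0.42,0],[-0.253,-0.33,-0.08,0.42,0],[-0.276,-0.36,-0.08,0.42,0],[-0.3,-0.39,-0.08,0.42,0],[-0.323,-0.42,-0.08,0.42,0],[-0.346,-0.454,-0.08,0.42,0],[-0.346,-0.454,-0.08,0.42,0],[-0.346,-0.454,-0.08,0.42,0]]], force=8)

```text
t: 3.1
eef_pos: [0.5079, -0.0231, 0.2852]
eef_rot: [0.001, 0.708, -0.706, -0.0]
contact_force: [-0.3, -1.3, 0.2]
gripper_width: 0.004
```

Request:
send_rows(commands=[[[0,0,0.03,0,0],[0,0,0.06,0,0],[0,0,0.09,0,0],[0,0,0.107,0,0],[0,0,0.107,0,0]]])

```text
t: 3.6
eef_pos: [0.5052, -0.0247, 0.1761]
eef_rot: [-0.002, -0.707, 0.708, 0.002]
contact_force: [0.5, 1.2, 0.3]
gripper_width: 0.006
```

```bash
python3 - <<'E'
from station import bot, eyes
import cv2
s=eyes.snapshot("side"); cv2.imwrite("pics/side1.png",cv2.resize(s["img"][120:360,180:500],None,fx=2.4,fy=2.4))
print(bot.state()["eef_pos"],bot.state()["contact_force"])
E
```

```text
[ 0.50671231 -0.02474326  0.17786251] [ 1.11773092 -0.38272386  0.0798135 ]
```

View pics/side1.png

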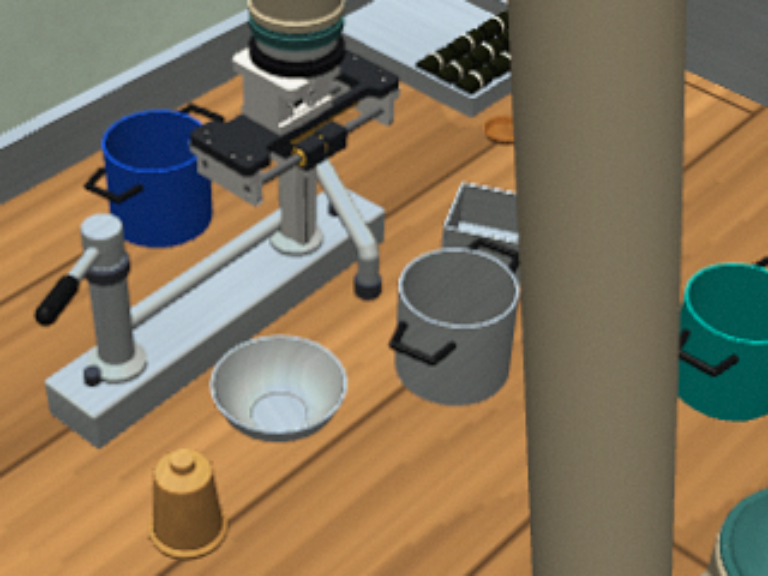

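The closed fingertips, at about (300,200) in the crop, stand on the lever side of the spout tube and clear of it. I'll push slowly.

Request:
send_rows(commands=[[[0.006,0.003,0,0,0],[0.012,0.006,0,0,0],[0.018,0.008,0,0,0],[0.024,0.011,0,0,0],[0.03,0.014,0,0,0],[0.036,0.017,0,0,0],[0.042,0.02,0,0,0],[0.048,0.022,0,0,0],[0.054,0.025,0,0,0],[0.06,0.027,0,0,0],[0.066,0.029,0,0,0],[0.072,0.031,0,0,0],[0.078,0.033,0,0,0],[0.084,0.034,0,0,0],[0.089,0.035,0,0,0],[0.089,0.035,0,0,0]]])

```text
t: 5.25
eef_pos: [0.4724, -0.1137, 0.1783]
eef_rot: [0.001, 0.707, -0.707, -0.0]
contact_force: [0.0, -0.6, -0.6]
gripper_width: 0.005
```

```bash
python3 - <<'E'
from station import bot, eyes
import cv2
for c in ["side","top"]:
    s=eyes.snapshot(c); cv2.imwrite(f"pics/{c}2.png",s["img"])
    for n in ["spout_pivot","spout_mouth","lever_tip","pot"]:
        for d in eyes.spot_point(c,n)[:2]: print(c,n,[round(float(v),3) for v in d["position"]],round(d["score"],2))
print(bot.state()["eef_pos"],bot.state()["contact_force"])
E
```

```text
side spout_pivot [0.621, -0.134, 0.19] 0.85
side spout_mouth [0.42, -0.137, 0.142] 0.91
side lever_tip [0.57, 0.199, 0.189] 0.82
side lever_tip [0.488, 0.019, -0.0] 0.21
side pot [0.419, -0.147, -0.003] 0.93
side pot [0.787, -0.103, 0.003] 0.88
top spout_pivot [0.622, -0.139, 0.193] 0.67
top spout_mouth [0.417, -0.134, 0.141] 0.91
top lever_tip [0.571, 0.192, 0.189] 0.97
top pot [0.416, -0.142, 0.001] 0.9
top pot [0.793, -0.104, -0.001] 0.8
[ 0.47299292 -0.11254085  0.17844621] [ 0.01658176 -0.08750402  0.49655629]
```

View pics/side2.png

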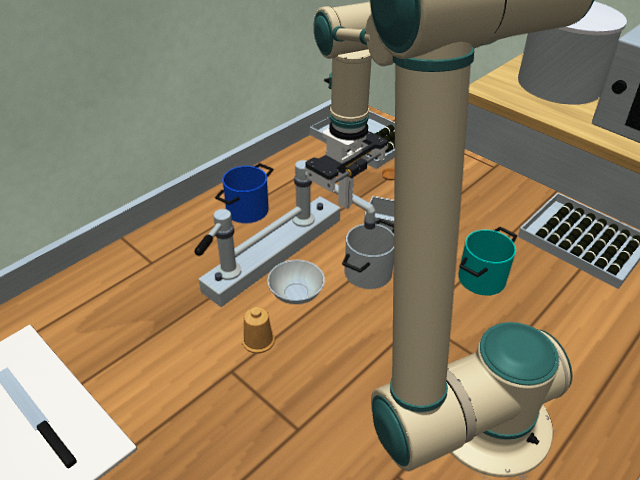

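View pics/top2.png

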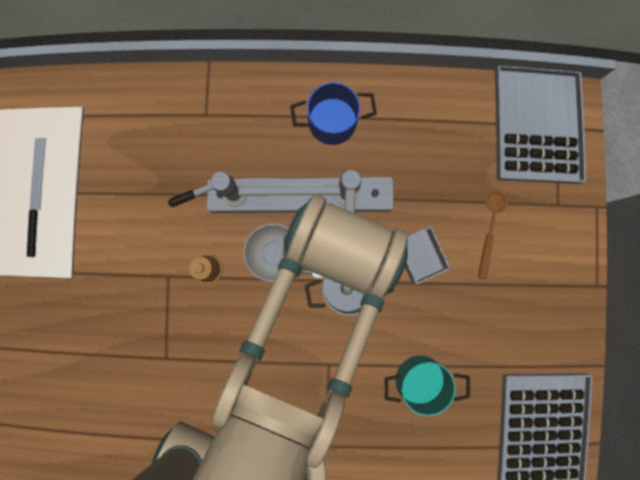

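The mouth (side view, 370,222) is over the pot, about 9 mm short of centre. I'll push it 7 mm further, back off and rise.

Request:
send_rows(commands=[[[0.003,0,0,0,0],[0.006,0,0,0,0],[0.008,0,0,0,0],[0.008,0,0,0,0],[0.008,0,0,0,0],[-0.01,0,0,0,0],[-0.035,0,0,0,0],[-0.04,0,0,0,0],[-0.04,0,-0.03,0,0],[-0.04,0,-0.07,0,0],[-0.04,0,-0.107,0,0],[-0.04,0,-0.107,0,0]]])

```text
t: 6.95
eef_pos: [0.4763, -0.0745, 0.2907]
eef_rot: [-0.002, 0.707, -0.707, 0.006]
contact_force: [0.4, -0.8, 0.5]
gripper_width: 0.008
```

```bash
python3 - <<'E'
from station import bot, eyes
for c in ["side","top"]:
    s=eyes.snapshot(c)
    for n in ["spout_pivot","spout_mouth","lever_tip","pot","lever_pivot"]:
        for d in eyes.spot_point(c,n)[:1]: print(c,n,[round(float(v),3) for v in d["position"]],round(d["score"],2))
print(bot.state()["eef_pos"],bot.state()["contact_force"])
E
```

```text
side spout_pivot [0.618, -0.136, 0.19] 0.59
side spout_mouth [0.42, -0.147, 0.143] 0.62
side lever_tip [0.57, 0.198, 0.186] 0.95
side pot [0.418, -0.147, -0.003] 0.9
side lever_pivot [0.609, 0.106, 0.189] 0.78
top spout_pivot [0.621, -0.139, 0.194] 0.67
top lever_tip [0.568, 0.194, 0.186] 0.68
top pot [0.218, -0.312, -0.0] 0.92
top lever_pivot [0.608, 0.106, 0.19] 0.91
[ 0.47285792 -0.07259896  0.28506686] [-0.342561   -0.24505334 -0.23175953]
```

The mouth is within about 2 mm of the pot's centre. Next I go to the far side of the lever, staying high on the way.

Request:
send_rows(commands=[[[-0.027,-0.016,0,0,0],[-0.054,-0.031,0,0,0],[-0.081,-0.047,0,0,0],[-0.108,-0.062,0,0,0],[-0.135,-0.078,0,0,0],[-0.162,-0.093,0,0,0],[-0.189,-0.109,0,0,0],[-0.216,-0.124,0,0,0],[-0.243,-0.14,0,0,0],[-0.27,-0.155,0,0,0],[-0.27,-0.155,0,0,0],[-0.27,-0.155,0.03,0,0],[-0.27,-0.155,0.06,0,0],[-0.27,-0.155,0.09,0,0],[-0.27,-0.155,0.108,0,0],[-0.27,-0.155,0.108,0,0]]])

```text
t: 9.15
eef_pos: [0.6253, 0.1963, 0.1742]
eef_rot: [0.003, 0.707, -0.707, -0.002]
contact_force: [0.6, -0.0, -0.8]
gripper_width: 0.001
```

```bash
python3 - <<'E'
from station import bot, eyes
import cv2
s=eyes.snapshot("side"); cv2.imwrite("pics/side3.png",cv2.resize(s["img"][120:360,150:470],None,fx=2.4,fy=2.4))
s=bot.state();print(s["eef_pos"],s["contact_force"])
# arc plan: finger centre relative to pivot at lever angle a
import numpy as np
P=np.array([.608,.106]);yaw=.053
for a in np.arange(-0.1,1.3,.1):
    th=np.pi+yaw-np.radians(70)+a
    r=np.array([np.cos(th),np.sin(th)]);n=np.array([np.sin(th),-np.cos(th)])
    h=abs(n[0])*8+abs(n[1])*12.5
    c=P+.078*r+n*(9+h)/1000; d=c-s["eef_pos"][:2]
    print(round(a,2),c.round(3),"tool",(-d[1]).round(3),(-d[0]).round(3))
E
```

```text
[0.62670165 0.19668009 0.17630348] [-0.23282227  0.03069486  1.13572774]
-0.1 [0.604 0.187] tool 0.01 0.022
0.0 [0.597 0.186] tool 0.011 0.03
0.1 [0.59  0.185] tool 0.012 0.037
0.2 [0.583 0.183] tool 0.014 0.044
0.3 [0.575 0.181] tool 0.016 0.051
0.4 [0.568 0.177] tool 0.02 0.058
0.5 [0.562 0.173] tool 0.024 0.065
0.6 [0.555 0.168] tool 0.029 0.072
0.7 [0.549 0.162] tool 0.034 0.078
0.8 [0.544 0.156] tool 0.041 0.083
0.9 [0.539 0.149] tool 0.048 0.088
1.0 [0.535 0.141] tool 0.055 0.092
1.1 [0.532 0.133] tool 0.063 0.095
1.2 [0.529 0.125] tool 0.071 0.097
```

View pics/side3.png

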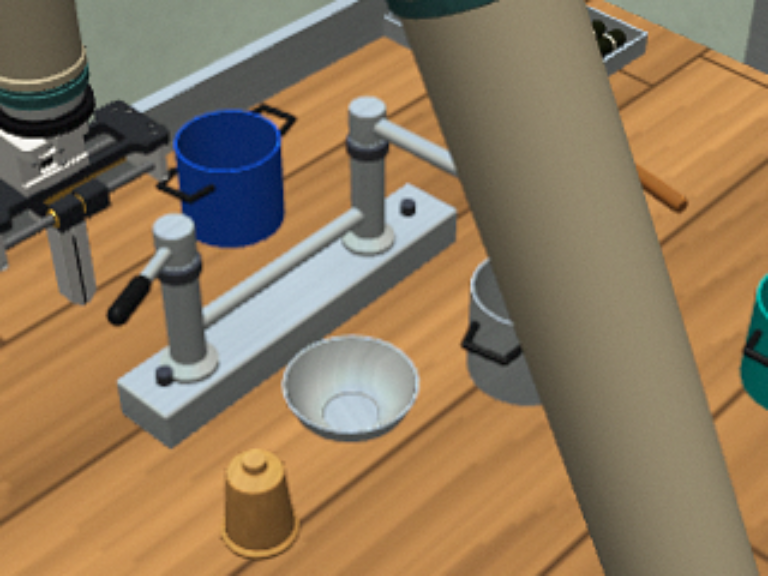

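The fingertips (75,300 in the crop) stand behind the lever grip (130,298). I'll push along the arc and stop just short of the lever's stop.

Request:
send_rows(commands=[[[0.006,0.012,0,0,0],[0.01,0.022,0,0,0],[0.011,0.03,0,0,0],[0.012,0.037,0,0,0],[0.014,0.044,0,0,0],[0.016,0.051,0,0,0],[0.02,0.058,0,0,0],[0.024,0.065,0,0,0],[0.029,0.072,0,0,0],[0.034,0.078,0,0,0],[0.041,0.083,0,0,0],[0.048,0.088,0,0,0],[0.055,0.092,0,0,0],[0.06,0.094,0,0,0],[0.064,0.095,0,0,0],[0.064,0.095,0,0,0]]])

```text
t: 10.8
eef_pos: [0.5317, 0.1325, 0.1772]
eef_rot: [0.001, 0.707, -0.707, -0.0]
contact_force: [-0.0, 0.5, 1.0]
gripper_width: 0.007
```

```bash
python3 - <<'E'
from station import bot, eyes
import cv2
for c in ["top","side"]:
    s=eyes.snapshot(c); cv2.imwrite(f"pics/{c}4.png",cv2.resize(s["img"][120:360,150:470],None,fx=2.4,fy=2.4))
    for n in ["spout_mouth","lever_tip","pot","lever_pivot"]:
        for d in eyes.spot_point(c,n)[:1]: print(c,n,[round(float(v),3) for v in d["position"]],round(d["score"],2))
s=bot.state();print(s["eef_pos"],s["contact_force"])
E
```

```text
top spout_mouth [0.416, -0.144, 0.142] 0.76
top lever_tip [0.509, 0.11, 0.19] 0.85
top pot [0.417, -0.143, -0.0] 0.8
top lever_pivot [0.609, 0.108, 0.19] 0.83
side spout_mouth [0.418, -0.152, 0.142] 0.73
side lever_tip [0.508, 0.117, 0.188] 0.53
side pot [0.785, -0.104, 0.001] 0.82
side lever_pivot [0.605, 0.105, 0.188] 0.61
[0.53266143 0.13338737 0.17730727] [-0.08465403 -0.21011986  0.01780855]
```

View pics/side4.png

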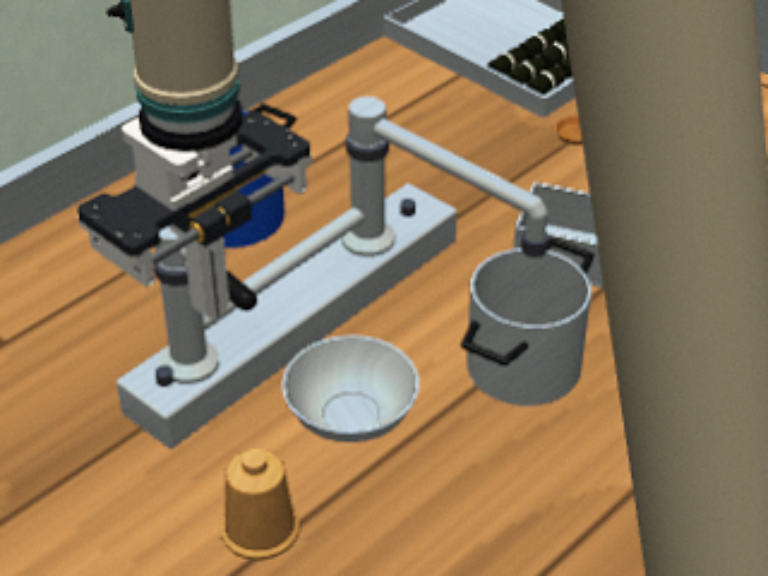

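The lever is at roughly 1.1 rad. I'll ease it on to the stop in small steps and watch the force.

Request:
send_rows(commands=[[[0.002,0.001,0,0,0],[0.004,0.001,0,0,0],[0.005,0.002,0,0,0],[0.005,0.002,0,0,0]]])

```text
t: 11.7
eef_pos: [0.5312, 0.1285, 0.1776]
eef_rot: [-0.0, 0.707, -0.707, 0.0]
contact_force: [1.9, 2.1, -0.9]
gripper_width: 0.006
```

Request:
send_rows(commands=[[[0.001,0,0,0,0],[0.002,0,0,0,0],[0.002,0,0,0,0]]])

```text
t: 12.0
eef_pos: [0.5309, 0.1263, 0.1775]
eef_rot: [-0.0, 0.707, -0.707, 0.0]
contact_force: [0.8, 2.3, 0.4]
gripper_width: 0.004
```

```bash
python3 - <<'E'
from station import bot
s=bot.state();print(s["eef_pos"],s["contact_force"])
E
```

```text
[0.53087076 0.12631613 0.17754278] [0.80905907 2.33708308 0.36711088]
```

Request:
send_rows(commands=[[[0.001,0,0,0,0],[0.002,0,0,0,0],[0.002,0,0,0,0]]])

```text
t: 12.3
eef_pos: [0.5307, 0.1244, 0.1775]
eef_rot: [0.0, 0.707, -0.707, -0.0]
contact_force: [0.7, 2.5, 0.3]
gripper_width: 0.005
```

Request:
send_rows(commands=[[[0.001,0,0,0,0],[0.001,0,0,0,0]]])

```text
t: 12.5
eef_pos: [0.5306, 0.1234, 0.1775]
eef_rot: [0.0, 0.707, -0.707, -0.0]
contact_force: [-0.3, 2.3, 1.5]
gripper_width: 0.003
```

Request:
send_rows(commands=[[[0.001,0,0,0,0],[0.001,0,0,0,0]]])

```text
t: 12.7
eef_pos: [0.5306, 0.1228, 0.1775]
eef_rot: [-0.0, 0.707, -0.707, -0.0]
contact_force: [-0.4, 3.4, 0.1]
gripper_width: 0.006
```

Request:
send_rows(commands=[[[0.001,0,0,0,0],[0.001,0,0,0,0]]])

```text
t: 12.9
eef_pos: [0.5306, 0.1227, 0.1775]
eef_rot: [-0.001, 0.707, -0.707, -0.001]
contact_force: [0.6, 5.6, 2.7]
gripper_width: 0.007
```

```bash
python3 - <<'E'
from station import bot, eyes
import numpy as np
for c in ["top","side"]:
    s=eyes.snapshot(c)
    for n in ["lever_tip","lever_pivot"]:
        for d in eyes.spot_point(c,n)[:1]: print(c,n,[round(float(v),3) for v in d["position"]],round(d["score"],2))
s=bot.state();print(s["eef_pos"],s["contact_force"])
E
```

```text
top lever_tip [0.51, 0.098, 0.19] 0.97
top lever_pivot [0.605, 0.109, 0.191] 0.61
side lever_tip [0.509, 0.106, 0.189] 0.61
side lever_pivot [0.605, 0.107, 0.192] 0.81
[0.53057519 0.12271317 0.17748946] [0.21959065 5.78216306 1.22816621]
```

The fingertip has stopped moving and the force has risen to 5.8 N, so the lever is at its stop. I'll back off and rise clear.

Request:
send_rows(commands=[[[-0.01,0,0,0,0],[-0.03,0,0,0,0],[-0.04,0,0,0,0],[-0.04,0,-0.03,0,0],[-0.04,0,-0.07,0,0],[-0.04,0,-0.12,0,0],[-0.04,0,-0.16,0,0],[-0.04,0,-0.16,0,0],[-0.04,0,-0.16,0,0],[-0.04,0,-0.16,0,0]]])

```text
t: 14.2
eef_pos: [0.53, 0.161, 0.3357]
eef_rot: [0.002, 0.707, -0.707, -0.001]
contact_force: [1.0, -0.7, -0.6]
gripper_width: 0.007
```

```bash
python3 - <<'E'
from station import bot, eyes
import cv2
for c in ["top","side"]:
    s=eyes.snapshot(c); cv2.imwrite(f"pics/{c}5.png",s["img"])
    for n in ["spout_mouth","lever_tip","lever_pivot","pot","bowl","tin","twine","spoon"]:
        for d in eyes.spot_point(c,n)[:2]: print(c,n,[round(float(v),3) for v in d["position"]],round(d["score"],2))
s=bot.state();print(s["t"],s["eef_pos"],s["contact_force"])
E
```

```text
top spout_mouth [0.418, -0.145, 0.141] 0.58
top lever_tip [0.509, 0.1, 0.188] 0.9
top lever_pivot [0.607, 0.108, 0.192] 0.65
top pot [0.791, -0.104, 0.001] 0.86
top pot [0.217, -0.312, 0.003] 0.82
top bowl [0.492, 0.02, -0.002] 0.58
top bowl [0.421, -0.146, 0.142] 0.41
top tin [0.493, -0.304, 0.002] 0.61
top twine [0.449, 0.167, -0.002] 0.96
top spoon [0.543, -0.457, -0.002] 0.89
side spout_mouth [0.416, -0.151, 0.14] 0.82
side spout_mouth [0.616, -0.134, 0.002] 0.51
side lever_tip [0.509, 0.102, 0.184] 0.84
side lever_pivot [0.607, 0.106, 0.189] 0.7
side pot [0.787, -0.101, 0.002] 0.58
side pot [0.419, -0.15, -0.001] 0.56
side bowl [0.489, 0.023, 0.001] 0.59
side bowl [0.421, -0.149, 0.144] 0.55
side tin [0.489, -0.306, 0.001] 0.75
side twine [0.448, 0.167, 0.003] 0.76
side twine [0.488, 0.019, -0.0] 0.27
side spoon [0.418, -0.147, 0.001] 0.64
side spoon [0.544, -0.461, 0.002] 0.54
15.1 [0.53077838 0.16143081 0.33750257] [0.10816995 0.69492504 0.12404517]
```

View pics/side5.png

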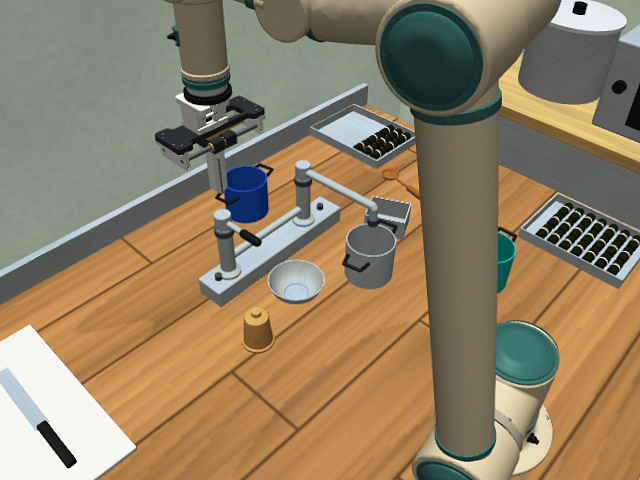

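View pics/top5.png

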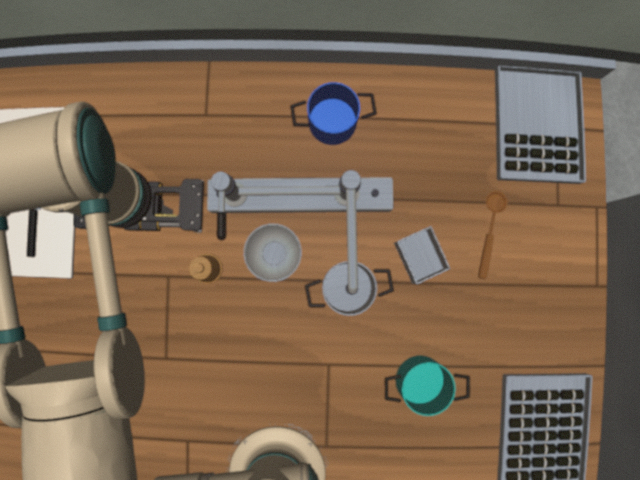

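Top view: the mouth (352,290) is at the centre of the steel pot (349,288). The lever (221,235) points at the robot, everything else is where it stood, and the gripper is clear.

```bash
python3 -c "
from station import bot
print(bot.finish_job())"
```

```text
the job is handed in; nothing more can be done
None
```

The tap is set to fill the steel pot, and I handed the job in at about 15 s of the 58 s allowed; the hand-in returned no verdict.

- **Spout:** I pushed it round with the closed fingertips in two light pushes. In the last check the mouth was within about 3 mm of the pot's centre, by the side camera.
- **Lever:** I then pushed it to its stop, where the fingertip stopped moving and the force rose to about 5.8 N. The final camera points put it at about 1.2 rad.
- **Other things:** the pot, bowl, tin, twine and spoon all read within about 4 mm of their starting positions, which is the measuring noise. The gripper ended clear of everything.

**Checks that disagreed:** in the last check the top camera's two best "pot" hits were the blue and turquoise look-alikes. The side camera put the steel pot second, at (0.419, -0.150), and the top picture shows the mouth at its centre. The side camera also once reported the pot as a spoon with a middling score; the spoon itself was found where it started.

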